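Stir mixed mount balls over a grading sieve

TASK

The balls for kinematic mounts have got mixed up on the screen of the clear grading sieve. Pick up the stirring paddle, stand it blade down in the sieve, let it lean on the rim and let go; then take a fresh hold of it and stir the balls until all four small ruby-red ones have dropped through into the pan, the two big black ones staying on the screen. Leave the paddle leaning in the sieve, blade down, and do not touch the balls with the gripper, spill any of them or shift anything else on the bench.

Things in the scene. Friction and masses are not known exactly. Their poses are not given: they have to be found in the camera images.
- sieve_screen (a point): Centre of the upper face of the sieve's flat steel screen, 42 mm above the bench, z up. Screen 4 mm thick, with 21 square openings of 18 mm at 28 mm pitch along this frame's x and y: (0,0), (+-28,0), (0,+-28), (+-28,+-28), (+-56,0), (0,+-56), (+-56,+-28), (+-28,+-56) mm; solid lands 10 mm wide between them. Closed pan below: its floor is 38 mm under this point
- sieve_rim (a point): Centre of the mouth of the round, clear-walled grading sieve with steel hoops, level with its rim: 118 mm above the screen, 160 mm above the bench. The sieve stands upright, clamped down (cannot move): outside diameter 146 mm (152 over the hoops), inside radius 68 mm; two low black clamps, 20 mm high, reach to 101 mm from its axis on its +-y sides. The paddle leans about 44 to 52 degrees from upright
- paddle_grip (a point): Centre of the paddle's square blue nylon handle (14 x 14 mm, 140 mm long), 215 mm from the blade's tip, 70 mm from the handle's end. Starts lying flat on the bench, this point 7 mm up, handle away from the robot. Axes: x along the paddle towards the handle's end, y across the blade's width, z square to the blade's face (up as it lies)
- paddle_tip (a point): Middle of the blade's end edge; axes as for the grip point. The stirring paddle is straight, 285 mm long, about 110 g, and balances about 100 mm from this tip: steel blade 22 mm wide, 6 mm thick, 55 mm long, then a steel neck 8 x 8 mm up to the handle, 145 mm from the tip. All are flush on one side, so this tip lies 4 mm off the handle's axis, to -z; over 4 N here may turn the paddle in the fingers
- small1_center (a point): centre of small ball 1: ruby red; it goes through the screen's openings, 14 mm in diameter, rolls freely
- small2_center (a point): centre of small ball 2: ruby red; it goes through the screen's openings, 14 mm in diameter, rolls freely
- small3_center (a point): centre of small ball 3: ruby red; it goes through the screen's openings, 14 mm in diameter, rolls freely
- small4_center (a point): centre of small ball 4: ruby red; it goes through the screen's openings, 14 mm in diameter, rolls freely
- big1_center (a point): centre of big ball 1: black ceramic; too big for the openings, it may sit in one 5 mm deep, 22 mm in diameter, rolls freely
- big2_center (a point): centre of big ball 2: black ceramic; too big for the openings, it may sit in one 5 mm deep, 22 mm in diameter, rolls freely
- lens_mount_mid (a point): bystander: lens in a black ring on a steel post with a round black foot, 40 mm across, 87 mm high; point on its axis 43 mm up
- power_sensor_mid (a point): bystander: green sensor head on a short post with a round black foot, 38 mm across, 63 mm high; point 32 mm up
- mouse_mid (a point): bystander: black computer mouse, 105 x 60 x 32 mm; point 16 mm up
- solvent_mid (a point): bystander: amber dropper bottle with black cap, 38 mm across, 85 mm high; point 42 mm up
- parts_bin_mid (a point): bystander: small open red bin, 110 x 75 x 45 mm; point 22 mm up
- driver_grip (a point): bystander: yellow-handled screwdriver lying on the bench; point on its handle
Mind the look-alikes: they are no part of the job. Leave any purple, turquoise or yellow look-alike of the part that bears sieve_screen alone.

How it is judged:
By the outcome, as a careful person would: the job done as asked, in the order asked, and still so for the second after the job is handed in, with the robot touching nothing.
It also fails if it takes over 72 s, if anything falls off the work surface, if the arm or the gripper's body presses on something with over 40 N, if the wrist force passes 120 N, or if a joint passes its speed limit or range.

ROBOT

A 6-joint arm with a two-finger parallel gripper is mounted at the origin on the work surface. World frame = base frame: x ahead of the robot, y to its left, z up, the work surface at z = 0. Lengths are in m, angles in rad, forces in N, time in s.
With the tool pointing down it reaches from about 0.275 to 1 m from the base axis. Payload 8.4 kg.
Tool frame: the origin (TCP) lies on the centre line of the jaws, within the pads' length; the fingertips stand 17 mm ahead of it and the grasp point (between the pads) lies 2 mm behind it (bot.tcp_to_tips is the y of the fingertips in the tool frame, in m); y points along the fingers, z is the direction in which the jaws open and shut, and the axes are right-handed (so a half turn about y gives the same grasp; the last joint's range is limited). The gripper opens to 85 mm and grips with 20 to 120 N. Pads are 22 mm wide; open, the fingers measure 114 mm over their backs; the gripper's body (76 mm by 85 mm) begins 54 mm behind the grasp point. The pads swing forward as they close: fully open they stand 13 mm farther back than shut.
Start: joints at [-1.246, 0.353, 1.633, -0, 1.155, -0.002], TCP at [0.201, -0.592, 0.248] pointing down, gripper open.
Joint ranges: [-2.63, 2.63], [-0.92, 2.1], [0.06, 2.66], [-1.3, 4.44], [0, 2.69], [-3.02, 3.02]. Speed limits (rad/s): [2.22, 2.22, 2.79, 3.14, 3.14, 3.14].

INTERFACE

Orientations are given as a unit quaternion [x, y, z, w].
In Python, from workcell import bot, hand, kinematics, get_obs, vision, hand_in gives the robot as it stands. The module is installed in compiled form; this text tells all that it offers. Calls block until the motion is done:
- bot.reach(position, orientation): joint-space move of the TCP to a pose.
- bot.servo_line(position, ori=None, velocity=0.15): straight line of the TCP; ori=None keeps the orientation; velocity is the mean speed in m/s.
- bot.goto_joints(angles): joint-space move.
- hand.move_gripper(opening, strength=None): finger opening in m; strength is the grip in N (None keeps the last); returns when the fingers have stopped.
- bot.dwell(seconds).
- kinematics.solve_ik(position, orientation): joint angles nearest the present ones, or None.
- get_obs(): the state.
- vision.read_camera(name): name is "scene" or "side" or "wrist"; returns a dict with "frame" (384x512x3 uint8, red, green, blue), "intrinsics" (3x3 intrinsics, pixels), "dist" ([k1, k2, p1, p2, k3] as OpenCV has them; the pictures are not rectified), "view" (4x4, takes a point from world to camera coordinates). Camera axes: x right, y down, z forward; pixel columns grow to the right and rows downward; lengths in m; the calibration is good to about 2 mm. A picture is of the moment at which its call begins. There is no depth.
A pose or a line that the arm cannot do raises bot.IKError and nothing moves.
- hand_in(): hands the job in, once; it reports no verdict.
The state is a dict: "time_s": time; "joint_pos": joint angles; "joint_vel": joint speeds; "joint_efforts": joint torques, N m; "position": TCP position; "orientation": TCP orientation; "wrist_force": force on the tool from outside, world axes, zero at the start; "ft_torque": the same for the moment, N m; "gripper_width": finger opening in m.
Only numpy, scipy, OpenCV 4.12 (cv2) and the standard library are available. Lean on these libraries where they do the work, as an engineer would, in place of code of your own. Each camera call takes 0.05 s, during which the arm holds its last target. There are 200 camera calls.

## Working session

There is one attempt and no reset: what is moved stays moved. The work goes in short steps, each a Python script; the robot and the scene stay as the last script left them, time stands still between calls to the robot, and variables do not carry over. Pictures are saved under pics/ and viewed, about 8 in all and at most 12, crops included, and the job is handed in when it is done.

```bash
mkdir -p pics; python3 - <<'E'
from workcell import bot,hand,kinematics,get_obs,vision
import cv2,numpy as np
for n in ["scene","side"]:
    r=vision.read_camera(n); f=cv2.cvtColor(r["frame"],cv2.COLOR_RGB2BGR)
    cv2.imwrite(f"pics/{n}0_raw.png",f); cv2.imwrite(f"pics/{n}0.png",cv2.resize(f,(800,600),interpolation=cv2.INTER_CUBIC))
    V=r["view"]; print(n,r["intrinsics"].tolist(),r["dist"],"cam",(-V[:3,:3].T@V[:3,3]).round(3),"fwd",V[2,:3].round(2))
o=get_obs();print(o["time_s"],o["orientation"],o["gripper_width"])
E
```

```text
scene [[452.72803395278027, 0.0, 264.9235837337526], [0.0, 452.72803395278027, 194.941194457874], [0.0, 0.0, 1.0]] [0.05342963 0.         0.         0.         0.        ] cam [1.331 0.134 1.263] fwd [-0.59 -0.14 -0.79]
side [[487.4748326356484, 0.0, 256.0045824995793], [0.0, 487.4748326356484, 193.81455925414096], [0.0, 0.0, 1.0]] [-0.0759232  0.         0.         0.         0.       ] cam [1.212 1.127 1.351] fwd [-0.39 -0.64 -0.66]
0.1 [-0.11509341  0.69814463 -0.69723202  0.1149569 ] 0.08504133979223047
```

View pics/scene0.png

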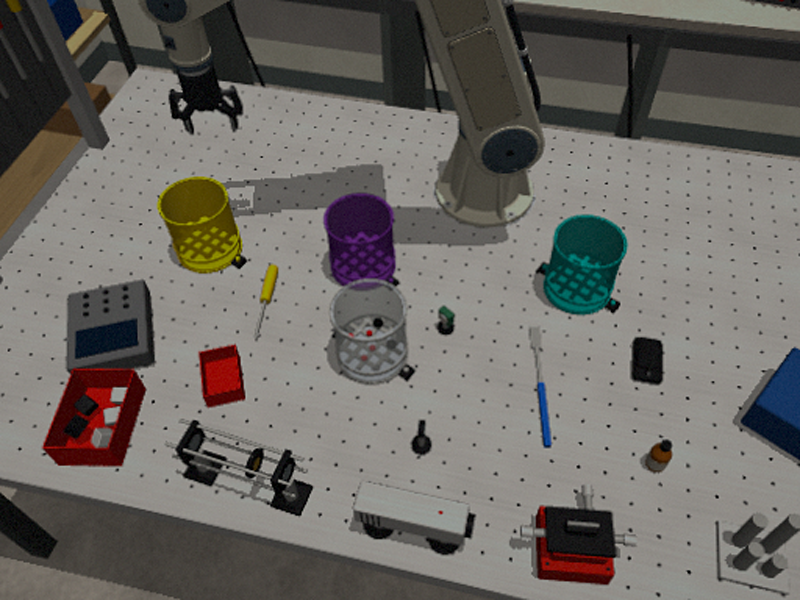

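View pics/side0.png

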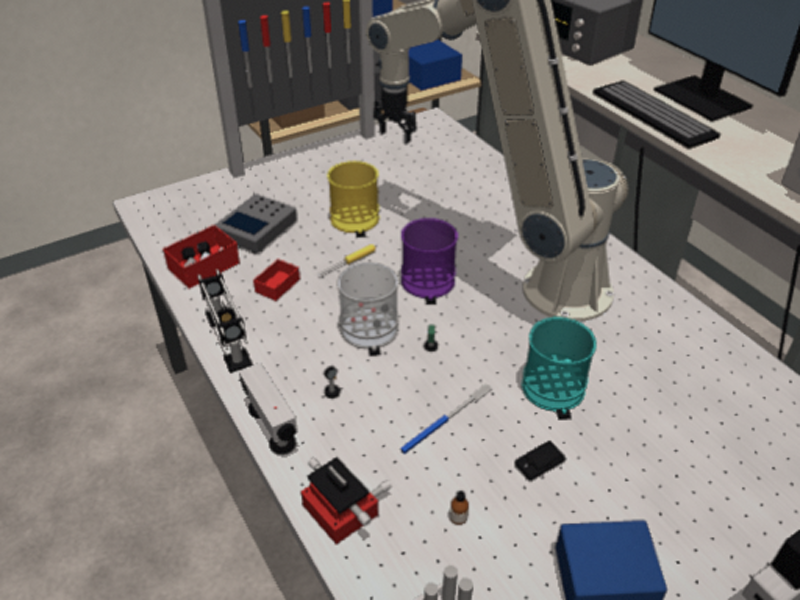

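The images show four sieves: clear at scene (370,330), purple (360,240), yellow (200,225) and turquoise (585,265). Only the clear one fits the description. The paddle runs from blade (536,330) to handle end (546,443). I'll confirm both in enlarged crops.

```bash
cat > h.py <<'E'
from workcell import bot,hand,kinematics,get_obs,vision,hand_in
import cv2,numpy as np
from scipy.spatial.transform import Rotation as R
def cam(n): return vision.read_camera(n)
def proj(r,P):
    V=r["view"]; rv,_=cv2.Rodrigues(V[:3,:3]); return cv2.projectPoints(np.atleast_2d(np.array(P,float)),rv,V[:3,3],r["intrinsics"],r["dist"])[0][:,0]
def plane(r,uv,z):
    n=cv2.undistortPoints(np.array(uv,float).reshape(-1,1,2),r["intrinsics"],r["dist"])[:,0]
    V=r["view"];c=-V[:3,:3].T@V[:3,3];d=np.c_[n,np.ones(len(n))]@V[:3,:3]
    return c+d*((z-c[2])/d[:,2:3])
def crop(r,x0,y0,w,h,s):
    return cv2.resize(cv2.cvtColor(r["frame"],cv2.COLOR_RGB2BGR)[y0:y0+h,x0:x0+w],None,fx=s,fy=s,interpolation=cv2.INTER_CUBIC)
def st(msg=""):
    o=get_obs();print(msg,"t",round(o["time_s"],2),"p",np.round(o["position"],4),"F",np.round(o["wrist_force"],1),"M",np.round(o["ft_torque"],2),"g",round(o["gripper_width"],4));return o
E
python3 - <<'E'
from h import *
a=cam("scene");b=cam("side")
o=np.zeros((600,800,3),np.uint8)
def put(im,x,y): o[y:y+im.shape[0],x:x+im.shape[1]]=im
put(crop(a,206,174,66,75,6),0,0)       # 396x450
put(crop(b,210,165,56,66,6),400,0)     # 336x396
put(crop(b,252,240,68,52,3),400,400)   # 204x156
put(crop(a,330,205,32,85,2),740-4,0)
put(crop(a,330,205,32,48,3),0,452)
put(crop(a,330,240,32,48,3),100,452)
put(crop(b,252,262,40,30,4),606,400)
put(crop(b,284,240,36,30,4),200,452)
cv2.imwrite("pics/c1.png",o)
for uv in [(370*.64,285*.64),(370*.64,370*.64)]: print(plane(a,[uv],.16),plane(a,[uv],0))
print(plane(a,[(536*.64,330*.64),(546*.64,443*.64)],.007))
E
```

```text
[[ 0.48248627 -0.16199411  0.16      ]] [[ 0.35937776 -0.20492793  0.        ]]
[[ 0.67591511 -0.1089841   0.16      ]] [[ 0.58087735 -0.144225    0.        ]]
[[0.40579845 0.18143307 0.007     ]
 [0.66861461 0.23341497 0.007     ]]
```

View pics/c1.png

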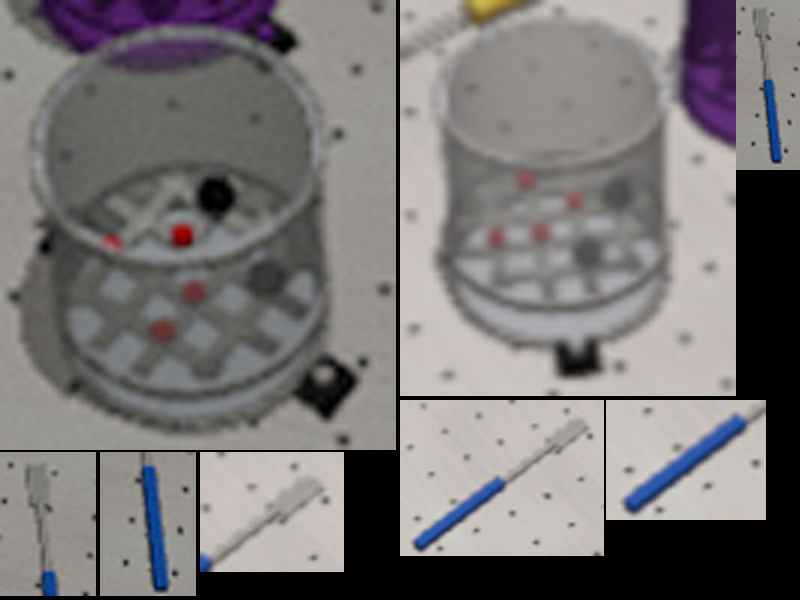

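The crop confirms the clear sieve: six balls on the screen, rim ellipse in the scene crop x 35–322, y 28–268, clamps at crop (327,385) and (45,243). Next I'll fit its position and get a wrist view from above.

```bash
python3 - <<'E'
from h import *
from scipy.optimize import least_squares
a=cam("scene");b=cam("side")
t=np.linspace(0,2*np.pi,90)
def ext(r,c,R0): 
    p=proj(r,np.c_[c[0]+R0*np.cos(t),c[1]+R0*np.sin(t),0*t+.159]); return np.r_[p.min(0),p.max(0)]
ma=np.array([33,26,324,268])/6+[206,174,206,174]; mb=np.array([437-400,13,668-400,166])/6+[210,165,210,165]
for r in [(a,ma),(b,mb)]:
    s=least_squares(lambda c:ext(r[0],c[:2],c[2])-r[1],[.55,-.14,.074]); print(s.x,s.fun.round(1))
s=least_squares(lambda c:np.r_[ext(a,c,.075)-ma,ext(b,c,.075)-mb],[.55,-.14]); C=s.x;print(C)
cl=np.array([[327,385],[45,243]])/6+[206,174]; q=plane(a,cl,.015);print(q)
A=plane(a,[(342,209.7)],.004)[0];H0=plane(a,[(346,245)],.008)[0];H1=plane(a,[(350.3,285.3)],.008)[0]
print(A,H0,H1,"len",np.linalg.norm(H1-A),"yaw",np.degrees(np.arctan2(*(H1-A)[1::-1])))
q=np.array([[(418-400)/3+252,(546-400)/3+240],[(586-400)/3+252,(425-400)/3+240]]);print(plane(b,q,.006))
# tool: y down, z horizontal; wrist view above sieve
bot_o=get_obs(); Rt=R.from_quat(bot_o["orientation"]);print(Rt.as_matrix().round(2))
w=cam("wrist");V=w["view"];print("wristcam in tool",Rt.inv().apply(-V[:3,:3].T@V[:3,3]-bot_o["position"]).round(3),"fwd",Rt.inv().apply(V[2,:3]).round(2),w["intrinsics"][0,0])
E
```

```text
[ 0.54106126 -0.1491931   0.07519386] [-0.4  0.5  0.4 -0.5]
[ 0.53595815 -0.15167128  0.07473433] [-0.2  0.4  0.2 -0.3]
[ 0.53899433 -0.14967278]
[[ 0.57768343 -0.06486078  0.015     ]
 [ 0.52225656 -0.24051524  0.015     ]]
[0.39813704 0.17732688 0.004     ] [0.5368127  0.20714521 0.008     ] [0.67440324 0.2365146  0.008     ] len 0.2825636132750986 yaw 12.092341352218284
[[0.66965456 0.23788347 0.006     ]
 [0.3944401  0.18537932 0.006     ]]
[[-0.95 -0.    0.32]
 [-0.32  0.   -0.95]
 [ 0.   -1.   -0.  ]]
wristcam in tool [-0.075 -0.125 -0.   ] fwd [ 0.29  0.96 -0.  ] 336.9094213250309
```

```bash
cat >> h.py <<'E'
C=np.array([.539,-.150])
def pad(yaw,lean,flip=False):
    """tool rotation holding the paddle: a=unit tip->handle, leaning 'lean' rad from upright to azimuth yaw; tool on upper side"""
    u=np.array([np.cos(yaw),np.sin(yaw),0]);k=np.array([0,0,1.])
    a=np.sin(lean)*u+np.cos(lean)*k; y=np.cos(lean)*u-np.sin(lean)*k   # y = approach = -paddle z
    x=-a if flip else a
    return R.from_matrix(np.c_[x,y,np.cross(x,y)]),a,y
E
python3 - <<'E'
from h import *
Rd,a,y=pad(np.radians(-15.5),np.pi/2,True)   # tool down, x toward robot
x=Rd.as_matrix()[:,0]
p=np.r_[C,.24]-x*.04; p[2]=.24
bot.reach(p,Rd.as_quat()); st()
w=cam("wrist"); rr=proj(w,[[*C,.16],[*C,.042]]);print(rr)
cv2.imwrite("pics/w1_raw.png",cv2.cvtColor(w["frame"],cv2.COLOR_RGB2BGR))
np.savez("w1.npz",**w)
c=rr[1].astype(int); x0=max(0,c[0]-130);y0=max(0,c[1]-120)
print(x0,y0)
cv2.imwrite("pics/w1.png",crop(w,x0,y0,260,200,3))
for fl in (False,True):
  for yaw in range(-180,180,30):
    Rt,a,y=pad(np.radians(yaw),np.radians(48),fl); u=np.array([np.cos(np.radians(yaw)),np.sin(np.radians(yaw))])
    tip=np.r_[C-.063*u,.042]; q=kinematics.solve_ik(tip+.215*a-y*.007,Rt.as_quat()); print(fl,yaw,None if q is None else np.round(q,2))
E
```

```text
t 2.41 p [ 0.5774 -0.1614  0.24  ] F [ 0.3 -0.1  0. ] M [ 0.03  0.04 -0.05] g 0.0853
[[255.491255   265.66190552]
 [255.74171287 208.03733751]]
125 88
False -180 [-0.22  0.58  1.61 -0.15  1.67  1.39]
False -150 [-0.14  0.55  1.67 -0.42  1.54  1.06]
False -120 [-0.07  0.48  1.79 -0.67  1.31  0.78]
False -90 [-0.05  0.4   1.93 -0.91  1.    0.54]
False -60 [-0.09  0.32  2.06 -1.17  0.64  0.33]
False -30 None
False 0 [-0.35  0.27  2.14  1.46  0.23  2.99]
False 30 [-0.46  0.33  2.06  1.16  0.65  2.8 ]
False 60 [-0.5   0.41  1.93  0.9   1.02  2.59]
False 90 [-0.48  0.49  1.79  0.66  1.32  2.35]
False 120 [-0.41  0.55  1.67  0.41  1.55  2.07]
False 150 [-0.32  0.58  1.61  0.14  1.67  1.74]
True -180 [-0.22  0.58  1.61 -0.15  1.67 -1.75]
True -150 [-0.14  0.55  1.67 -0.42  1.54 -2.08]
True -120 [-0.07  0.48  1.79 -0.67  1.31 -2.36]
True -90 [-0.05  0.4   1.93 -0.91  1.   -2.6 ]
True -60 [-0.09  0.32  2.06 -1.17  0.64 -2.81]
True -30 None
True 0 [-0.35  0.27  2.14  1.46  0.23 -0.15]
True 30 [-0.46  0.33  2.06  1.16  0.65 -0.34]
True 60 [-0.5   0.41  1.93  0.9   1.02 -0.55]
True 90 [-0.48  0.49  1.79  0.66  1.32 -0.79]
True 120 [-0.41  0.55  1.67  0.41  1.55 -1.08]
True 150 [-0.32  0.58  1.61  0.14  1.67 -1.4 ]
```

View pics/w1.png

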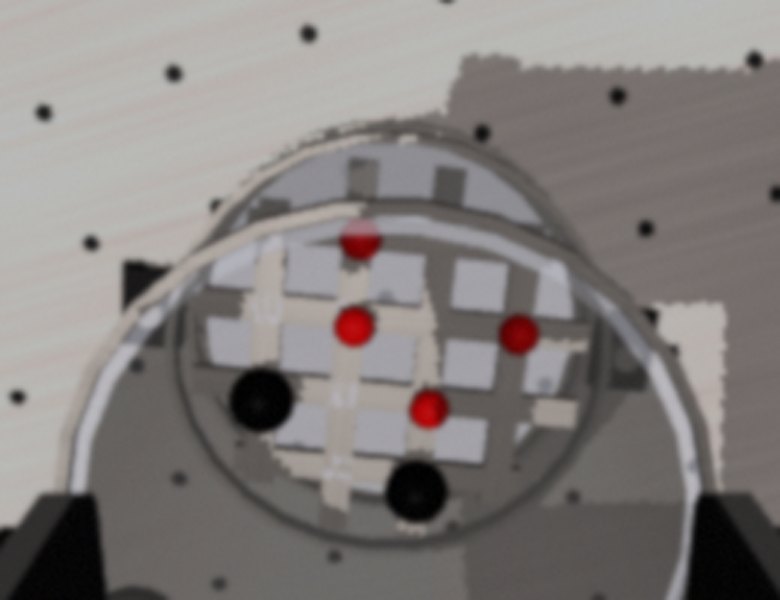

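The view shows reds at crop (360,240), (354,326), (519,334), (429,409), blacks at (262,399), (416,491), and clamps left and right. I'll fit the lattice and balls next.

```bash
python3 - <<'E'
from h import *
from scipy.optimize import least_squares
w=dict(np.load("w1.npz")); f=lambda p:np.array(p,float)/3+[125,88]
h=[(398,278),(388,354),(382,430),(314,270),(307,345),(300,422),(480,285),(470,362),(461,439)]
ij=[(0,0),(0,1),(0,2),(-1,0),(-1,1),(-1,2),(1,0),(1,1),(1,2)]
P=plane(w,f(h),.041)[:,:2]
A=np.c_[np.array(ij),np.ones(9)]; M,res,_,_=np.linalg.lstsq(A,P,rcond=None); print(M, np.hypot(*M[0]),np.hypot(*M[1]),np.degrees(np.arctan2(M[0][1],M[0][0])),np.degrees(np.arctan2(M[1][1],M[1][0])))
print("resid mm",((A@M-P)*1e3).round(1).tolist())
for n,z,pp in [("red",.049,[(360,240),(354,326),(519,334),(429,409)]),("blk",.053,[(262,399),(416,491)])]:
    Q=plane(w,f(pp),z)[:,:2]; print(n,Q.round(4).tolist(),"ij",(np.c_[Q-M[2]]@np.linalg.inv(M[:2])).round(2).tolist())
cl=plane(w,f([(145,300),(630,350)]),.015);print("clamps",cl,cl.mean(0))
# screen outline: extremes
t=np.linspace(0,6.28,90)
for z in (.042,0):
  for r in (.068,.073):
    p=(proj(w,np.c_[C[0]+r*np.cos(t),C[1]+r*np.sin(t),0*t+z])-[125,88])*3; print(z,r,p.min(0).round(),p.max(0).round())
p=(proj(w,np.c_[C[0]+.068*np.cos(t),C[1]+.068*np.sin(t),0*t+.16])-[125,88])*3; print(p.min(0).round(),p.max(0).round())
E
```

```text
[[-0.01027999 -0.02595052]
 [-0.02571814  0.0100747 ]
 [ 0.56640383 -0.15936804]] 0.027912494782239325 0.027621048534619688 -111.61039965395935 158.6079765764412
resid mm [[0.4, 0.1], [-0.5, -0.2], [0.2, 0.3], [0.6, 0.0], [-0.7, 0.2], [-0.0, -0.4], [-0.2, -0.2], [-0.5, -0.0], [0.6, 0.0]]
red [[0.5834, -0.1517], [0.5562, -0.1418], [0.539, -0.1934], [0.5212, -0.1579]] ij [[-0.48, -0.47], [-0.45, 0.58], [1.49, 0.47], [0.54, 1.54]]
blk [[0.5411, -0.1057], [0.4948, -0.1461]] ij [[-1.46, 1.57], [0.49, 2.59]]
clamps [[ 0.57598286 -0.06723743  0.015     ]
 [ 0.51005082 -0.23271881  0.015     ]] [ 0.54301684 -0.14997812  0.015     ]
0.042 0.068 [192. 160.] [592. 538.]
0.042 0.073 [177. 144.] [607. 550.]
0 0.068 [213. 143.] [572. 485.]
0 0.073 [200. 129.] [585. 497.]
[ 94. 242.] [688. 772.]
```

Lattice fit is good: screen centre is (0.540,−0.1495), grid at −21.5°. The reds sit on land crossings at frame (42,14), (14,14), (14,−42), (−14,−14) and the blacks at (−14,42), (−42,−14). I'll lean the paddle along azimuth 113.5° (a lattice diagonal) and push reds diagonally into openings. First, refine the paddle pose from a hover and check IK.

```bash
sed -i 's/^C=.*/C=np.array([.540,-.1495])/' h.py; cat >> h.py <<'E'
YAW=np.radians(113.5); D1=np.array([np.cos(YAW-np.pi/2),np.sin(YAW-np.pi/2)]); D2=np.array([np.cos(YAW),np.sin(YAW)])
def tipose(d1,d2,h,lean,e,s=.215):
    """TCP pose for the blade's flush end corner at sieve coords (d1,d2,h) in mm; handle axis e ahead of TCP, gripped s from the tip"""
    Rt,a,y=pad(YAW,np.radians(lean),True)
    tip=np.r_[C+(D1*d1+D2*d2)*1e-3,.042+h*1e-3]
    return tip+s*a-y*(.007+e),Rt.as_quat()
E
python3 - <<'E'
from h import *
Rt,a,y=pad(np.radians(11.6),np.pi/2,True)
bot.reach([.603,.223,.17],Rt.as_quat()); st()
w=cam("wrist"); f=w["frame"].astype(int); m=(f[...,2]>f[...,0]+40)&(f[...,2]>f[...,1]+25)
n,l,s,_=cv2.connectedComponentsWithStats(m.astype(np.uint8)); k=1+np.argmax(s[1:,4]); print(s[1:].tolist())
v,u=np.nonzero(l==k); P=plane(w,np.c_[u,v],.012)[:,:2]
print(cv2.minAreaRect((P*1000).astype(np.float32)))
cv2.imwrite("pics/w2.png",crop(w,0,0,512,384,1.5))
for th in (20,38,47):
  for d in [(0,-60),(20,13),(40,-8),(-20,13),(-20,-50)]:
    p,q=tipose(*d,3,th,.008); j=kinematics.solve_ik(p,q); print(th,d,p.round(3),None if j is None else np.round(j,2))
p,q=tipose(0,-55,150,38,.0125); print(kinematics.solve_ik(p,q),p)
E
```

```text
t 3.91 p [0.6035 0.2219 0.1703] F [-0.1 -0.3 -0.5] M [ 0.   -0.01  0.01] g 0.0856
[[246, 94, 18, 157, 2359]]
((605.67919921875, 223.41085815429688), (139.67364501953125, 13.557243347167969), 12.320113182067871)
20 (0, -60) [ 0.54  -0.15   0.252] [-0.58  0.81  1.35  0.62  2.05 -1.03]
20 (20, 13) [ 0.529 -0.075  0.252] [-0.5   0.75  1.48  0.67  1.96 -1.02]
20 (40, -8) [ 0.556 -0.086  0.252] [-0.5   0.78  1.4   0.69  1.99 -0.99]
20 (-20, 13) [ 0.493 -0.091  0.252] [-0.55  0.72  1.54  0.62  1.96 -1.07]
20 (-20, -50) [ 0.518 -0.149  0.252] [-0.59  0.78  1.4   0.6   2.04 -1.06]
38 (0, -60) [ 0.516 -0.094  0.224] [-0.49  0.62  1.56  0.52  1.72 -1.03]
38 (20, 13) [ 0.505 -0.019  0.224] [-0.4   0.57  1.67  0.58  1.64 -0.99]
38 (40, -8) [ 0.532 -0.03   0.224] [-0.4   0.6   1.6   0.58  1.67 -0.98]
38 (-20, 13) [ 0.468 -0.035  0.224] [-0.44  0.53  1.73  0.54  1.64 -1.04]
38 (-20, -50) [ 0.494 -0.093  0.224] [-0.51  0.59  1.61  0.51  1.71 -1.05]
47 (0, -60) [ 0.505 -0.07   0.203] [-0.43  0.54  1.67  0.47  1.55 -1.01]
47 (20, 13) [0.495 0.005 0.203] [-0.33  0.49  1.76  0.53  1.47 -0.95]
47 (40, -8) [ 0.521 -0.006  0.203] [-0.33  0.53  1.69  0.53  1.5  -0.94]
47 (-20, 13) [ 0.458 -0.011  0.203] [-0.38  0.45  1.82  0.51  1.47 -1.  ]
47 (-20, -50) [ 0.483 -0.069  0.203] [-0.45  0.51  1.72  0.46  1.53 -1.03]
[-0.49035245  0.46816035  1.45844291  0.55349294  1.94375868 -0.89528975] [ 0.51527716 -0.09264135  0.37342771]
```

View pics/w2.png

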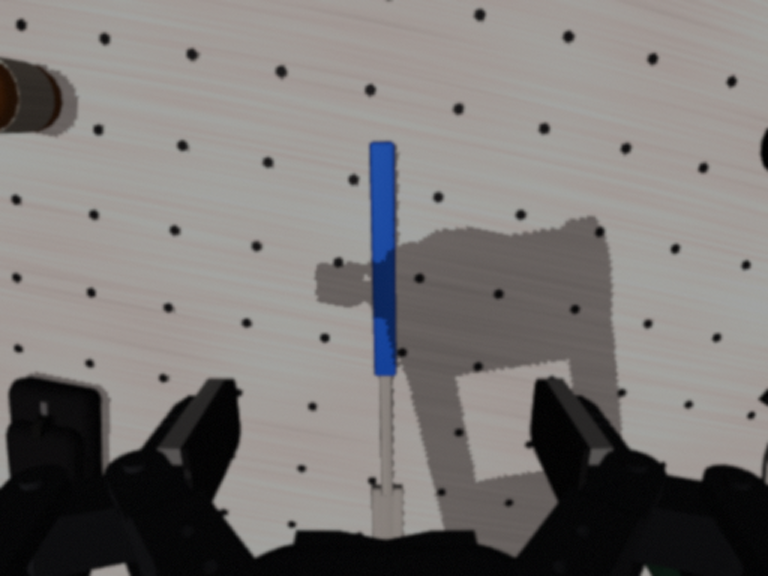

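The handle's blob matches the true size exactly, at (605.7,223.4) mm and yaw 12.3°, with nothing near the fingers. Picking it up.

```bash
python3 - <<'E'
from h import *
Rt,a,y=pad(np.radians(12.3),np.pi/2,True); q=Rt.as_quat(); P=np.array([.6057,.2234,0])
hand.move_gripper(.045,100)
bot.reach(P+[0,0,.06],q)
bot.servo_line(P+[0,0,.0195],q,.12); st("down")
hand.move_gripper(0.0,110); st("closed")
bot.servo_line(P+[0,0,.06],q,.12); st("up")
bot.servo_line(P+[0,0,.36],q,.3)
p,qq=tipose(0,-55,160,38,.0125); bot.reach(p,qq); bot.dwell(.2); st("hover")
a=cam("scene");b=cam("side")
im=np.hstack([crop(a,190,110,130,150,3),crop(b,190,90,130,150,3)]);cv2.imwrite("pics/h1.png",im)
t=np.r_[C+D2*-.055,.202]
for r,o in((a,(190,110)),(b,(190,90))): print(((proj(r,[t,p])-o)*3).round())
E
```

```text
down t 5.44 p [0.6062 0.2236 0.0203] F [ 0.8 -0.4  0.6] M [-0.06 -0.01 -0.03] g 0.0454
closed t 5.85 p [0.6064 0.2237 0.0209] F [-2.1 -0.2  7.1] M [-0.04  0.29  0.03] g 0.0108
up t 6.34 p [0.6059 0.2235 0.0604] F [ 0.5  0.1 -1.6] M [ 0.03 -0.05 -0.04] g 0.0109
hover t 9.91 p [ 0.5154 -0.0923  0.3835] F [-0.   0.7 -1.2] M [-0.37 -0.16 -0.02] g 0.0102
[[ 80. 245.]
 [192. 101.]]
[[ 99. 229.]
 [171. 141.]]
```

View pics/h1.png

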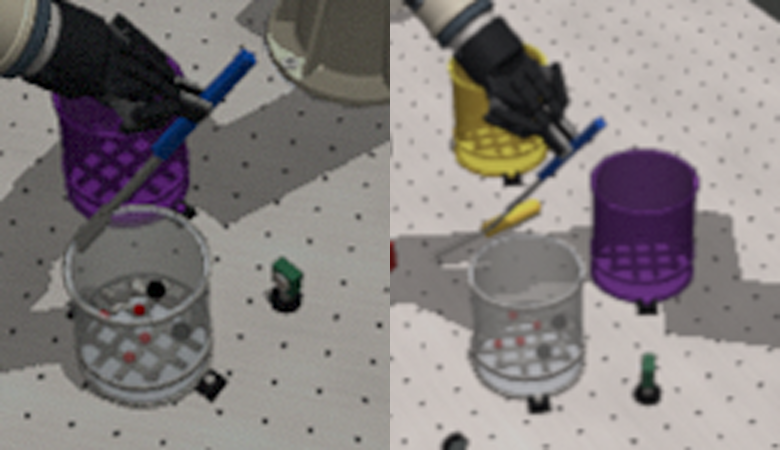

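The tip projects within a few px of where it is seen in both views (scene ≈(82,245); the side view's line to (440,260) is the screwdriver's shaft). Inserting and leaning.

```bash
python3 - <<'E'
from h import *
e=.0125
p,q=tipose(0,-55,12,38,e); bot.servo_line(p,q,.15); st("in")
p,q=tipose(0,-57,3,40,e); bot.servo_line(p,q,.06); st("low")
p,q=tipose(0,-60,1.5,45.5,e); bot.servo_line(p,q,.06); bot.dwell(.1);st("lean")
a=cam("scene");b=cam("side")
im=np.hstack([crop(a,190,110,130,150,3),crop(b,190,90,130,150,3)]);cv2.imwrite("pics/h2.png",im)
E
```

```text
in t 11.14 p [ 0.5157 -0.0928  0.2362] F [ 0.  -0.9 -0.5] M [-0.34 -0.16  0.  ] g 0.0108
low t 11.53 p [ 0.5136 -0.0886  0.2228] F [-0.5 -0.3 -0.8] M [-0.38 -0.15 -0.02] g 0.0105
lean t 12.1 p [ 0.5085 -0.0768  0.2083] F [-0.9 -0.3 -0.4] M [-0.38 -0.11 -0.02] g 0.0106
```

View pics/h2.png

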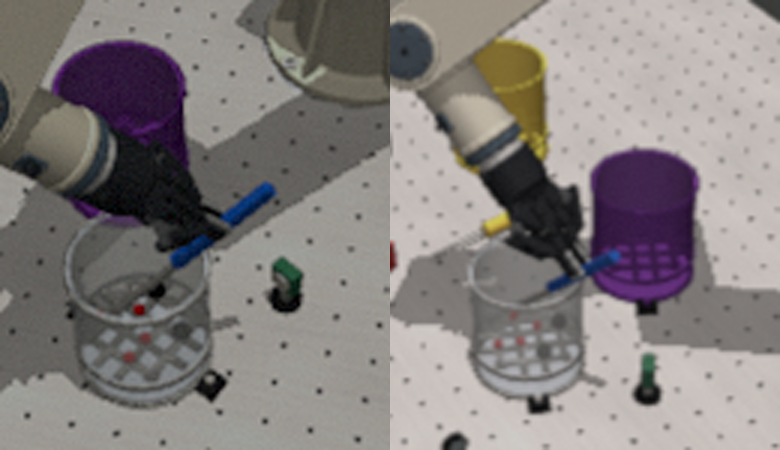

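```bash
python3 - <<'E'
from h import *
e=.0125
p,q=tipose(0,-61.5,.8,47.3,e); bot.servo_line(p,q,.04); bot.dwell(.1); st("lean")
hand.move_gripper(.04); st("open")
_,a,y=pad(YAW,np.radians(47.3),True)
bot.servo_line(p-y*.075,q,.25); bot.dwell(.3); st("back")
A=cam("scene");B=cam("side");W=cam("wrist")
im=np.hstack([crop(A,205,150,75,110,5)[:,:370],crop(B,205,140,75,110,5)[:,:370]]);cv2.imwrite("pics/h3.png",im)
for r,o in((A,(205,150)),(B,(205,140))):
  for th in (47.3,49):
    t,_=tipose(0,-62,0,th,-.007); _,a,_=pad(YAW,np.radians(th)); t=t-.215*a
    print(th,((proj(r,[t,t+a*.145,t+a*.285])-o)*5).round().tolist())
E
```

```text
lean t 12.61 p [ 0.5068 -0.0732  0.2031] F [-0.2 -0.4  0. ] M [-0.29 -0.03 -0.01] g 0.0104
open t 13.0 p [ 0.5068 -0.0732  0.203 ] F [-0.2 -0.1 -0.4] M [-0.32 -0.16  0.  ] g 0.0398
back t 13.75 p [ 0.5266 -0.1191  0.2574] F [ 0.1 -0.7  0. ] M [-0.28 -0.1   0.04] g 0.04
47.3 [[70.0, 361.0], [227.0, 245.0], [394.0, 123.0]]
49 [[70.0, 361.0], [232.0, 248.0], [403.0, 129.0]]
47.3 [[92.0, 284.0], [196.0, 242.0], [309.0, 195.0]]
49 [[92.0, 284.0], [199.0, 246.0], [315.0, 205.0]]
```

View pics/h3.png

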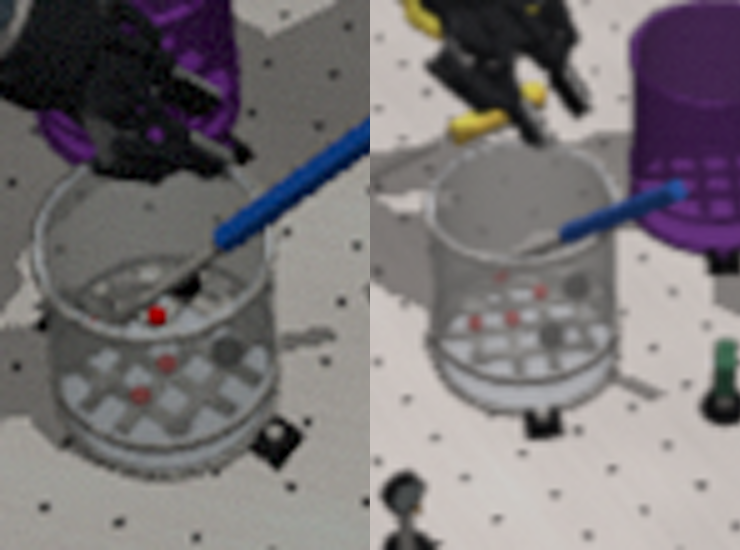

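The paddle is released and leaning: handle from scene crop (225,240) and side (565,236), close to prediction. I'll triangulate the handle for an accurate fresh hold.

```bash
cat >> h.py <<'E'
def handle():
    """triangulate handle ends: returns low end, high end (handle axis)"""
    E=[];Ps=[]
    for n,(x0,y0,x1,y1) in (("scene",(200,120,330,240)),("side",(200,100,340,240))):
        r=cam(n); f=r["frame"].astype(int); m=np.zeros(f.shape[:2],np.uint8)
        m[y0:y1,x0:x1]=((f[...,2]>f[...,0]+35)&(f[...,2]>f[...,1]+25))[y0:y1,x0:x1]
        k,l,s,_=cv2.connectedComponentsWithStats(m,connectivity=8); i=1+np.argmax(s[1:,4]); v,u=np.nonzero(l==i)
        b=cv2.boxPoints(cv2.minAreaRect(np.c_[u,v].astype(np.float32)))
        if np.linalg.norm(b[0]-b[1])>np.linalg.norm(b[1]-b[2]): b=np.roll(b,1,0)
        e=np.array([(b[0]+b[1])/2,(b[2]+b[3])/2]); e=e[np.argsort(-e[:,1])]  # low end (bigger row) first
        E.append(cv2.undistortPoints(e.reshape(-1,1,2).astype(float),r["intrinsics"],r["dist"])[:,0]); Ps.append(r["view"][:3])
    X=cv2.triangulatePoints(Ps[0],Ps[1],E[0].T,E[1].T); X=(X[:3]/X[3]).T
    d=X[1]-X[0]; L=np.linalg.norm(d); d/=L; mid=X.mean(0); g=mid
    tip=mid-d*.215; rel=tip[:2]-C; gr=mid[:2]-C
    print("len",L.round(4),"lean",np.degrees(np.arccos(d[2])).round(1),"az",np.degrees(np.arctan2(d[1],d[0])).round(1),"mid",mid.round(4),"mid d1,d2",(gr@D1*1e3).round(1),(gr@D2*1e3).round(1),"axis-tip d1,d2,h",(rel@D1*1e3).round(1),(rel@D2*1e3).round(1),((tip[2]-.042)*1e3).round(1))
    return X
E
python3 - <<'E'
from h import *
handle()
t,_=tipose(0,-62,0,48,0); _,a,y=pad(YAW,np.radians(48)); m=t+y*0; print("expected mid",(t+0*y).round(4))
E
```

```text
len 0.1423 lean 49.2 az 116.9 mid [ 0.4993 -0.0673  0.1908] mid d1,d2 -4.5 91.6 axis-tip d1,d2,h 5.0 -71.0 8.4
expected mid [ 0.5029 -0.0641  0.1911]
```

```bash
python3 - <<'E'
from h import *
w=cam("wrist"); f=w["frame"].astype(int); m=((f[...,2]>f[...,0]+35)&(f[...,2]>f[...,1]+25)).astype(np.uint8)
k,l,s,_=cv2.connectedComponentsWithStats(m); i=1+np.argmax(s[1:,4]); v,u=np.nonzero(l==i); print(s[i])
print(cv2.minAreaRect(np.c_[u,v].astype(np.float32)))
for y in (60,100,150,200,250,300):
    x=u[v==y]; print(y, (x.mean().round(1),np.ptp(x)) if len(x) else None)
t,_=tipose(0,-62,0,48,0); _,a,y=pad(YAW,np.radians(48)); print(proj(w,[t+a*k for k in(-.07,-.035,0,.035,.07)]).round(1).tolist())
t,_=tipose(-5,-62,0,48,0);print(proj(w,[t+a*k for k in(-.07,0,.07)]).round(1).tolist())
E
```

```text
[ 246  100   22  201 4062]
((256.5, 200.0), (200.0, 21.0), 90.0)
60 None
100 (np.float64(256.5), np.int64(15))
150 (np.float64(257.0), np.int64(20))
200 (np.float64(256.5), np.int64(19))
250 (np.float64(256.5), np.int64(19))
300 (np.float64(252.0), np.int64(2))
[[256.6, 296.6], [256.6, 253.9], [256.6, 207.1], [256.5, 155.9], [256.5, 100.4]]
[[249.9, 296.6], [249.2, 207.1], [248.5, 100.4]]
```

The wrist view agrees with the model within about 1 mm (blob column 256.5, rows 100–300). The 4 mm offset from the fixed cameras is therefore calibration and blob error. Taking the fresh hold and doing four diagonal strokes.

```bash
cat >> h.py <<'E'
E2=.006; LEAN=17
def go(d1,d2,h,lean=LEAN,v=.15):
    p,q=tipose(d1,d2,h,lean,E2); bot.servo_line(p,q,v)
def push(d1,ds,de,h=2.5,v=.06):
    go(d1,ds,32,v=.2); go(d1,ds,h,v=.1); o=st("dn"); go(d1,de,h,v=v); st("push"); go(d1,de,32,v=.2)
def view(name):
    A=cam("scene");B=cam("side"); cv2.imwrite(name,np.hstack([crop(A,206,175,66,75,6),crop(B,210,165,60,75,6)]))
E
python3 - <<'E'
from h import *
p,q=tipose(0,-62,0,48,E2); bot.servo_line(p,q,.15)
hand.move_gripper(0,110); st("regrasp")
go(0,-57,4,41,.08); go(0,-45,32,28,.15); st("lift"); 
push(19.8,16.6,-10); push(-19.8,16.6,-10); push(39.6,-3.2,-30); push(-19.8,-23,-50)
go(0,-20,80); bot.dwell(.2); st(); view("pics/s1.png")
E
```

```text
regrasp t 15.13 p [ 0.505  -0.0684  0.1959] F [ 0.6 -2.   3.3] M [-0.4  -0.11  0.08] g 0.0114
lift t 16.17 p [ 0.522  -0.1082  0.2692] F [ 0.4 -0.1 -1.3] M [-0.4  -0.28  0.04] g 0.0111
dn t 16.95 p [ 0.5312 -0.0803  0.2534] F [-0.5  0.6 -1. ] M [-0.48 -0.25  0.05] g 0.0115
push t 17.54 p [ 0.5421 -0.1047  0.2538] F [-0.5 -0.1 -1.3] M [-0.45 -0.25  0.  ] g 0.0112
dn t 18.68 p [ 0.4951 -0.0958  0.253 ] F [ 0.1 -0.9 -1.6] M [-0.52 -0.24  0.02] g 0.0111
push t 19.27 p [ 0.5058 -0.1205  0.2538] F [ 0.8  1.2 -0.5] M [-0.53 -0.25  0.03] g 0.0109
dn t 20.46 p [ 0.5571 -0.0906  0.2531] F [-0.4 -0.9 -1. ] M [-0.59 -0.26  0.01] g 0.0109
push t 21.06 p [ 0.5682 -0.1152  0.2538] F [-0.7 -0.1 -0. ] M [-0.54 -0.24  0.01] g 0.0112
dn t 22.25 p [ 0.5109 -0.1319  0.2529] F [-0.4  0.7 -0.4] M [-0.54 -0.24  0.01] g 0.0108
push t 22.85 p [ 0.5217 -0.1572  0.2538] F [-0.4  0.3 -1.5] M [-0.53 -0.27 -0.01] g 0.0114
 t 23.9 p [ 0.5277 -0.1219  0.3306] F [ 0.8 -0.2 -1.2] M [-0.54 -0.25  0.01] g 0.0109
```

View pics/s1.png

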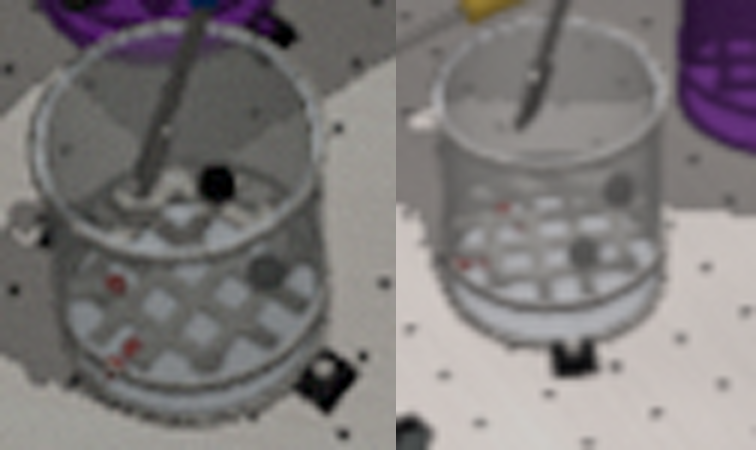

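Two big black balls are still on the screen. Reds appear only as partial spots (scene (117,284), (132,348), (117,362); side (503,208), (518,225), (463,263), (480,266)). I'll check their height by triangulating the red blobs.

```bash
python3 - <<'E'
from h import *
D={}
for n,(x0,y0,x1,y1) in (("scene",(206,175,272,250)),("side",(210,165,270,240))):
    r=cam(n); f=r["frame"].astype(int); m=np.zeros(f.shape[:2],np.uint8)
    m[y0:y1,x0:x1]=((f[...,0]>f[...,1]+22)&(f[...,0]>f[...,2]+22))[y0:y1,x0:x1]
    k,l,s,c=cv2.connectedComponentsWithStats(m,connectivity=8)
    for i in range(1,k):
        if s[i,4]<2: continue
        out=[]
        for z in (.011,.049):
            q=plane(r,[c[i]],z)[0,:2]-C; out+= [(round(q@D1*1e3),round(q@D2*1e3))]
        print(n,c[i].round(1),s[i,4],"pan",out[0],"screen",out[1])
E
```

```text
scene [224.8 221.8] 6 pan (-19, -43) screen (7, -43)
scene [227.5 232.5] 6 pan (25, -39) screen (49, -40)
scene [224.5 235. ] 2 pan (32, -50) screen (57, -50)
side [223.4 165.2] 5 pan (-194, -217) screen (-156, -186)
side [227.5 199. ] 2 pan (-26, -63) screen (7, -35)
side [220.7 208.3] 3 pan (35, -50) screen (66, -23)
```

Ambiguous because the spots are partly hidden, so I'll look from above with the wrist camera, holding the paddle level and offset to the side.

```bash
python3 - <<'E'
from h import *
go(0,-20,130,25,.3)
Rt,_,_=pad(YAW,np.pi/2,True); p=np.r_[C+D2*.045-D1*.055,.29]
bot.reach(p,Rt.as_quat()); bot.dwell(.15); st()
w=cam("wrist"); np.savez("w2.npz",**w); c=proj(w,[[*C,.042]])[0]; print(c)
x0=int(min(max(0,c[0]-110),512-220));y0=int(min(max(0,c[1]-90),384-180)); print(x0,y0)
cv2.imwrite("pics/w3.png",crop(w,x0,y0,220,180,3))
E
```

```text
t 25.43 p [ 0.4719 -0.1306  0.289 ] F [ 0.2  1.1 -0.9] M [ 0.1   0.1  -0.06] g 0.0112
[304.39473721 198.51435931]
194 108
```

View pics/w3.png

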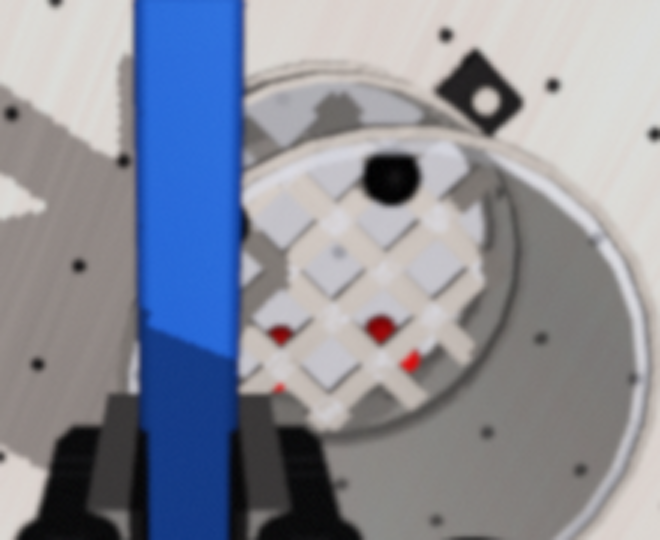

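All four reds (280,335), (380,328), (410,362), (278,388) are partly covered by the lands, so they lie below the screen in the pan. Both blacks, (390,180) and (242,222), are on the screen. Now park the paddle.

```bash
python3 - <<'E'
from h import *
p,q=tipose(0,-55,135,38,E2); bot.reach(p,q)
go(0,-55,12,38,.18); go(0,-57,3,40,.06); go(0,-61.5,.8,47.3,.06); bot.dwell(.1); st("lean")
hand.move_gripper(.04); st("open")
_,a,y=pad(YAW,np.radians(47.3),True); p,q=tipose(0,-61.5,.8,47.3,E2)
bot.servo_line(p-y*.12,q,.25); 
p2=p-y*.12; p2[2]+=.05; bot.servo_line(p2,q,.25); bot.dwell(.3); st("back")
handle(); w=cam("wrist"); f=w["frame"].astype(int); m=((f[...,2]>f[...,0]+35)&(f[...,2]>f[...,1]+25)); v,u=np.nonzero(m); print("blue",u.min(),u.max(),v.min(),v.max())
t,_=tipose(0,-62,0,48,0); print(proj(w,[t+k*a for k in(-.07,0,.07)]).round(1).tolist())
A=cam("scene");B=cam("side"); cv2.imwrite("pics/f1.png",np.hstack([crop(A,200,165,80,100,5),crop(B,205,150,75,100,5)]))
E
```

```text
lean t 28.12 p [ 0.5053 -0.0694  0.1984] F [0.3 0.6 0.7] M [-0.21 -0.13 -0.01] g 0.0116
open t 28.51 p [ 0.5051 -0.0692  0.1981] F [-0.1  0.  -0. ] M [-0.28 -0.09 -0.  ] g 0.04
back t 29.79 p [ 0.5371 -0.1434  0.3354] F [-0.3 -0.5  0.6] M [-0.34 -0.07  0.04] g 0.0396
len 0.1413 lean 50.4 az 117.2 mid [ 0.5001 -0.0665  0.1938] mid d1,d2 -3.5 92.0 axis-tip d1,d2,h 7.1 -73.3 14.7
blue 250 265 137 283
[[256.8, 281.3], [256.8, 214.8], [256.7, 138.4]]
```

View pics/f1.png

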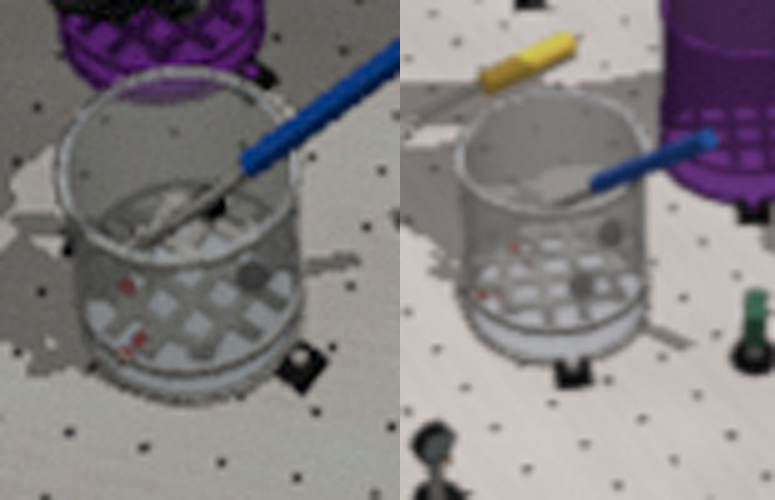

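The paddle leans blade down against the rim (handle from scene (245,162), side (595,183)). The wrist view agrees with the expected pose. Two blacks are on the screen and the reds are below it, so I'm handing in.

```bash
python3 -c "
from h import *
print(hand_in()); st()"
```

```text
the job is handed in; nothing more can be done
None
the job is handed in; nothing more can be done
```

I stirred all four small red balls through into the pan and left the paddle leaning in the clear sieve, blade down. The job was handed in after about 30 s of robot time, with no verdict reported.

- **What I did:** I picked up the paddle, leaned it on the rim and let go. Then I took a fresh hold and pushed each red ball diagonally into an opening, one stroke each. Last, I leaned the paddle again, let go and backed off. Wrist force readings between moves stayed below about 8 N.
- **Balls:** the wrist view from above, before the final lean, showed all four reds partly covered by the screen's lands, so below it. Both big black balls were on the screen, one of them partly hidden behind the paddle.
- **After letting go:** the scene and side pictures still show both blacks on the screen. The reds are only partly visible there: three in the scene view, fewer in the side view. I saw nothing spilled or moved near the sieve, but did not re-check the rest of the bench.
- **Paddle:** the wrist camera agreed with the expected pose to about 2 pixels.
- **Disagreements:** triangulating the paddle handle from the scene and side cameras put it about 4 mm and 2–3° off, which I took for calibration and image error. Their red-ball heights were ambiguous too, so I relied on the wrist view for both.

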